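Set the dosing pump's tube pressure by three clicks

ROBOT

A 6-joint arm with a two-finger parallel gripper is mounted at the origin on the work surface. World frame = base frame: x ahead of the robot, y to its left, z up, the work surface at z = 0. Lengths are in m, angles in rad, forces in N, time in s.
With the tool pointing down it reaches from about 0.35 to 0.975 m from the base axis. Payload 17.4 kg.
Tool frame: the origin (TCP) lies at the very end of the fingers, on their centre line; the grasp point (between the pads) lies 19 mm behind it; z points along the fingers, y is the line along which they close (so a half turn about z gives the same grasp; the last joint's range is limited). The gripper opens to 85 mm and grips with 20 to 120 N. Pads are 22 mm wide; open, the fingers measure 114 mm over their backs; the gripper's body (76 mm by 85 mm) begins 54 mm behind the grasp point. The pads swing forward as they close: fully open they stand 13 mm farther back than shut.
Start: joints at [1.208, 0.116, 1.442, -0, 1.584, -0.038], TCP at [0.215, 0.64, 0.231] pointing down, gripper open.
Joint ranges: [-2.83, 2.83], [-0.83, 2.19], [0.07, 2.5], [-1.14, 4.28], [0.01, 3], [-2.97, 2.97]. Speed limits (rad/s): [1.89, 1.89, 2.22, 3.14, 3.14, 3.14].

INTERFACE

Orientations are given as a rotation vector (axis times angle).
In Python, from station import robot gives the robot as it stands. The module is installed in compiled form; this text tells all that it offers.
- The arm moves only by the shell command python3 -m crank 'ROWS' [FORCE]. ROWS is a JSON object of lists of equal length, an entry for each row: "dr": the turn, a rotation vector about the tool's x, y, z in degrees, a list of three; "translation": the shift along the tool's x, y, z in mm, a list of three; "hand": the opening, from -1 (shut) to 1 (fully open). In form: {"dr": [[ax, ay, az], ...], "translation": [[x, y, z], ...], "hand": [hand, ...]}. A call has 1 to 5 rows; each row shifts and turns the commanded pose from where the row before left it, along the tool's axes as they then stand; what a row does not reach is not made up. A row lasts 1/12 s, in which the tool goes at most 41.7 mm and 7.16 degrees, less where a joint would pass 70% of its speed; a pose out of reach is approached as far as the arm can. A call with a gripper value outside its range is refused whole. The fingers move at their own pace and stop on an object; FORCE is the grip in N (left out, the last holds). Time passes only in rows, so rows that do not move let the fingers close. It gives the time, the measured TCP pose, the force, the opening and the grip force at its end, in the units of the state.
- robot.get_state(): the state, without advancing time (a new reading comes with each control period).
- robot.camera(name): name is "side" or "top"; returns the picture (384x512x3 uint8, red, green, blue); there is no depth.
- robot.camera_params(name): a dict with "K" (3x3 intrinsics, pixels), "rvec" (rotation vector, rad) and "tvec" (3), from world to camera coordinates, as OpenCV has them. Camera axes: x right, y down, z forward; pixel columns grow to the right and rows downward; lengths in m; the calibration is good to about 2 mm. A picture is of the moment at which its call begins. camera_params takes no time and is no camera call.
- robot.job_done(): hands the job in; it is judged then, once.
The state is a dict: "t": time; "joints": joint angles; "dq": joint speeds; "effort": joint torques, N m; "tcp_pos": TCP position; "eef_rot": TCP orientation; "contact_force": force on the tool from outside, world axes, zero at the start; "wrist_torque": the same for the moment, N m; "opening": finger opening in m; "grip_force": force on a finger pad.
Only numpy, scipy, OpenCV 4.12 (cv2) and the standard library are available. Lean on these libraries where they do the work, as an engineer would, in place of code of your own. Each camera call takes 0.05 s, during which the arm holds its last target. There are 200 camera calls.

TASK

The dosing pump has a new tube, which needs three clicks of pressure. Pull the doser bay's tray out to its stop, then draw the pump's orange-knobbed ratchet lever round clockwise (seen from above) until it has clicked exactly three times, and keep hold of it there, at the third click: finish still holding the lever, so that the pump can be started. Leave the bottles, tub and lid around it undisturbed.

Things in the scene. Friction and masses are not known exactly. Their poses are not given: they have to be found in the camera images.
- bay_front (a point): middle of the front top edge of the black slide-out bay that is fixed on the counter: 250 mm wide, 162 high, reaching 270 mm back from here; this point is 162 mm above the counter. Its -x axis is the way the tray comes out (roughly to the robot), +y is left seen from the robot, z up; tray and pump share these axes. 220 mm behind it a yellow toy duck, 50 mm high, sits on the bay.
- tray (a joint): how far the tray is pulled out, m: 0 shut, 0.165 at its stop; at the start it stands ajar by 0.015 to 0.040. About 2 N of friction, no catch, stays where it is left. Its black front panel (12 mm thick, top edge 160 mm above the counter) has its outer face 13 mm in front of bay_front when shut; the pump stands on the tray behind it.
- tray_handle (a point): middle of the tray's steel bar handle: level round bar, 12 mm diameter, 116 mm long along bay_front's y, 125 mm above the counter, its centre line 40 mm out from the panel's face (34 mm clear behind it), on posts 50 mm either side of the middle. Moves with the tray.
- ratchet (a joint): lever angle, rad, growing clockwise from above. Starts in the free play, 0 to 0.15. Tooth edges at 0.50, 0.85, 1.20, 1.55: before each the push at the knob climbs over 0.25 rad to 5 to 7 N; there the pawl drops, the lever jumps forward (a click) and rests 0.07 past the edge (third click: 1.27). It cannot turn back over it; let go between clicks it slips back to the last one. Stop at 1.85.
- axis (a point): point on the lever's vertical axis at the height of the knob's middle, 124 mm above the counter. Moves with the tray: 106 mm behind bay_front less the tray's travel, 20 mm to the left. The panel's inner face is 107 mm in front of the axis; the white pump case (35 mm to the right of the axis to 65 mm to the left, top 128 mm above the counter) begins 36 mm behind it.
- lever: dark steel arm, 10 mm wide, top 107 mm above the counter, with an upright orange knob, 18 mm diameter, 110 to 138 mm above the counter, fixed to it 70 mm from the axis. Origin: knob's centre. At joint value q the knob lies from the axis towards bay_front's x, y = (sin(0.08 - q), -cos(0.08 - q)): at first to the right seen from the robot, then it comes round to the front.
- tub: closed white tub with a blue band, 90 mm diameter, 105 high, standing to the left of the tray's path. Origin: centre of its underside. Leave alone.
- dropper: dark blue dropper bottle, 34 mm diameter, 85 high, standing to the right of the tray's path. Origin: centre of its underside. Leave alone.
- reagent: white reagent bottle, 36 mm diameter, 90 high, standing to the right of the bay. Origin: centre of its underside. Leave alone.
- lid: white screw ring of the tub, 92 mm diameter, 14 high, lying flat on the counter to the left front. Origin: centre of its underside. Leave alone.

How it is judged:
On the way, in this order (a step that is already met when the one before it is completed fails the run):
1. the tray is out at its stop, the lever not yet clicked (value of joint tray above 0.157 m and value of joint ratchet below 0.5 rad), for 0.2 s.
2. the lever is moved past its third click, the tray still out (value of joint tray above 0.157 m and value of joint ratchet above 1.22 rad), for 0.1 s.
At the end, for the whole second after the job is handed in: the tray is within 8 mm of its stop; the lever is still, at the third click (joint 1.22 to 1.40 rad: the pawl dropped behind the third tooth, the lever less than half way up to the fourth); the fingers hold the lever with more than 1 N (all of step 2 and value of joint ratchet below 1.4 rad and velocity of joint ratchet between -0.08 and 0.08 rad/s and contact force between the fingers and lever above 1 N); the arm keeps its last pose, push and grip.
It fails at once if the lever is taken past a fourth click (value of joint ratchet above 1.55 rad).
It fails at once if a bottle, the tub or the lid is pushed more than 20 mm or toppled (distance of any of tub, dropper, reagent, lid from where it was at the start of the episode above 0.02 m or angle between any of tub, dropper, reagent's own z axis and vertical above 0.5 rad).
It also fails if it takes over 72 s, if anything falls off the work surface, if the arm or the gripper's body presses on something with over 40 N, if the wrist force passes 120 N, or if a joint passes its speed limit or range.

## Working session

There is one attempt and no reset: what is moved stays moved. The work goes in short steps, Python scripts to look and compute and a shell command to move; the robot and the scene stay as the last step left them, time stands still between calls to the robot, and variables do not carry over. Pictures are saved under pics/ and viewed, at most 10 in all, crops included, and the job is handed in when it is done.

```bash
mkdir -p pics; python3 - <<'E'
from station import robot
import cv2,numpy as np
for n in("top","side"):
    im=robot.camera(n)[:,:,::-1]; cv2.imwrite(f"pics/{n}0.png",cv2.resize(im,(800,600),interpolation=cv2.INTER_CUBIC))
    p=robot.camera_params(n);R=cv2.Rodrigues(np.array(p["rvec"]))[0];print(n,np.round(p["K"],1).tolist(),(-R.T@np.array(p["tvec"]).ravel()).round(3),R.round(2).tolist())
s=robot.get_state();print(s)
E
```

```text
top [[496.1, 0.0, 261.1], [0.0, 496.1, 198.3], [0.0, 0.0, 1.0]] [0.531 0.029 1.228] [[-0.03, -1.0, 0.02], [-1.0, 0.03, -0.07], [0.07, -0.02, -1.0]]
side [[390.4, 0.0, 262.1], [0.0, 390.4, 191.5], [0.0, 0.0, 1.0]] [ 0.048 -0.573  0.823] [[0.71, -0.7, -0.02], [-0.47, -0.45, -0.76], [0.53, 0.55, -0.65]]
{'t': 0.1, 'joints': array([ 1.20816736e+00,  1.16442298e-01,  1.44221287e+00, -3.21481121e-05,
        1.58398933e+00, -3.78265529e-02]), 'dq': array([ 0.00038657, -0.00081512, -0.00317989, -0.0021839 ,  0.00043192,
        0.00018488]), 'effort': array([ 2.77923871e-03, -7.33666635e+01, -6.33790112e+01, -8.51327491e-05,
        5.35151121e-03, -8.10033657e-05]), 'tcp_pos': array([0.21537993, 0.63953348, 0.23062416]), 'eef_rot': array([-5.07930548e-01, -3.10007932e+00,  1.62917613e-03]), 'contact_force': array([-0.02246021,  0.22307175,  0.21624799]), 'wrist_torque': array([0.01036077, 0.03278085, 0.02690138]), 'grip_force': 0.0, 'opening': 0.08520676908777927}
```

View pics/top0.png

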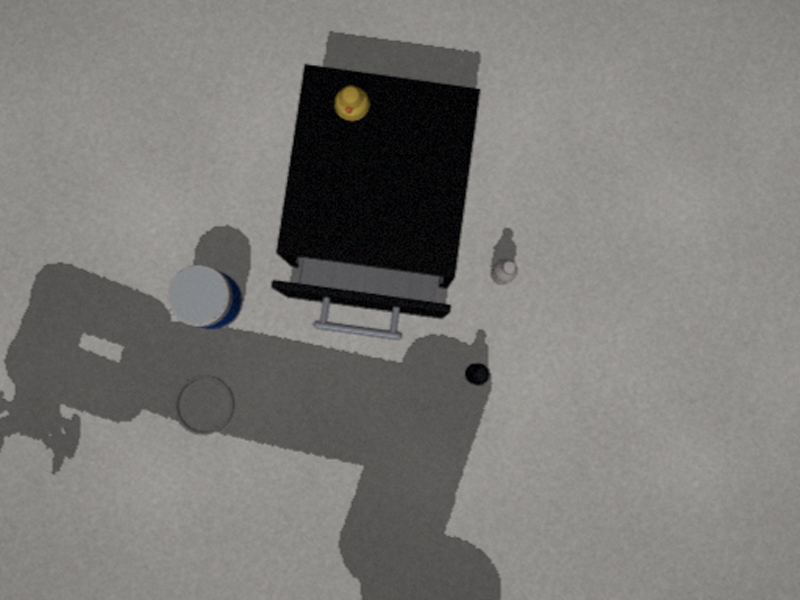

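View pics/side0.png

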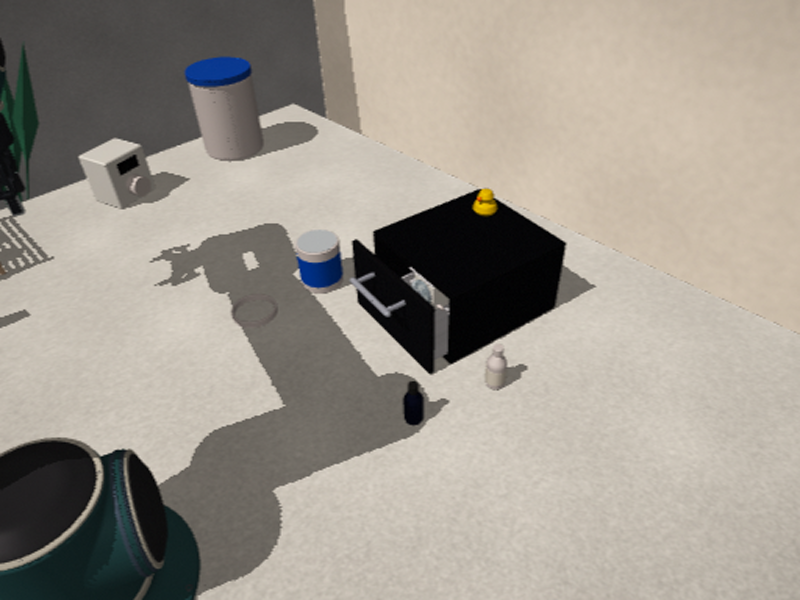

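The top view (800x600) shows the bay with rear corners at (305,66) and (479,90). The tray is ajar, with handle bar ends at (318,324) and (401,335). The tub is at (200,296), the lid at (206,404), the dropper at (477,374) and the reagent at (504,271).

```bash
cat > h.py <<'E'
import cv2,numpy as np
from station import robot
def pz(n,u,v,z,s=1.5625):
    p=robot.camera_params(n);K=np.array(p["K"]);R=cv2.Rodrigues(np.array(p["rvec"]))[0];c=-R.T@np.array(p["tvec"]).ravel()
    d=R.T@np.linalg.inv(K)@np.array([(u+.5)/s-.5,(v+.5)/s-.5,1]);return c+d*(z-c[2])/d[2]
def proj(n,P,s=1.5625):
    p=robot.camera_params(n);q=cv2.projectPoints(np.array(P,float).reshape(-1,3),np.array(p["rvec"],float),np.array(p["tvec"],float),np.array(p["K"],float),None)[0][:,0];return (q+.5)*s-.5
E
python3 - <<'E'
from h import *
for nm,u,v,z in [("RL",305,66,.162),("RR",479,90,.162),("FL",278,251,.162),("FR",453,283,.162),("h1",318,324,.125),("h2",401,335,.125),("panL",272,285,.16),("panR",450,312,.16),("duck",352,103,.19),("tub",200,296,.105),("drop",477,374,.085),("reag",504,271,.05),("lid",206,404,.014)]:
    print(nm,pz("top",u,v,z).round(4))
print(pz("side",352,282,.125),pz("side",388,310,.125))
im=robot.camera("top")[:,:,::-1];c=im[140:230,165:305]
cv2.imwrite("pics/c1.png",np.clip(cv2.resize(c,(784,504),interpolation=cv2.INTER_CUBIC).astype(float)*2,0,255))
E
```

```text
RL [0.9474 0.1438 0.162 ]
RR [ 0.9077 -0.0997  0.162 ]
FL [0.6867 0.1859 0.162 ]
FR [ 0.6361 -0.0545  0.162 ]
h1 [0.5863 0.1364 0.125 ]
h2 [0.5674 0.0189 0.125 ]
panL [0.64   0.1953 0.16  ]
panR [ 0.5962 -0.0493  0.16  ]
duck [0.8834 0.0778 0.19  ]
tub [0.6324 0.3079 0.105 ]
drop [ 0.5084 -0.0917  0.085 ]
reag [ 0.6636 -0.1421  0.05  ]
lid [0.4724 0.3229 0.014 ]
[0.57986168 0.1329216  0.125     ] [0.57246994 0.02835082 0.125     ][ WARN:0@0.852] global loadsave.cpp:1063 imwrite_ Unsupported depth image for selected encoder is fallbacked to CV_8U.
```

View pics/c1.png

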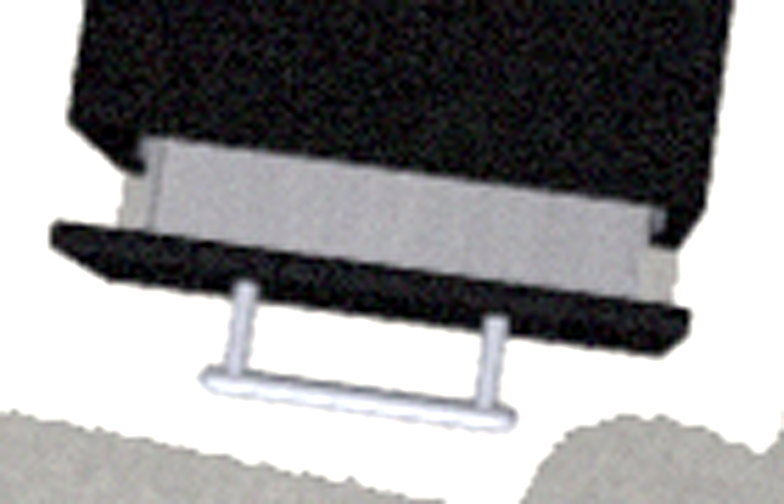

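```bash
python3 - <<'E'
from h import *
f=lambda u,v,z:pz("top",(u+.5)/5.6-.5+165,(v+.5)/5.6-.5+140,z,1)
for nm,a,b,z in[("bar",(205,380),(512,420),.125),("bay",(70,122),(708,208),.162),("pan",(52,222),(690,312),.16)]:
    A=f(*a,z);B=f(*b,z);d=A-B;print(nm,A.round(4),B.round(4),"mid",((A+B)/2).round(4),"len",np.linalg.norm(d).round(4),"yaw",np.degrees(np.arctan2(-d[0],d[1])).round(2))
A=pz("top",305,66,.162);B=pz("top",479,90,.162);d=A-B;print(np.degrees(np.arctan2(-d[0],d[1])),(A+B)/2)
E
```

```text
bar [0.5858 0.1412 0.125 ] [0.5666 0.0199 0.125 ] mid [0.5762 0.0806 0.125 ] len 0.1228 yaw -8.97
bay [0.6848 0.1874 0.162 ] [ 0.6452 -0.0576  0.162 ] mid [0.665  0.0649 0.162 ] len 0.2481 yaw -9.18
pan [0.6465 0.1952 0.16  ] [ 0.6053 -0.0495  0.16  ] mid [0.6259 0.0728 0.16  ] len 0.2482 yaw -9.56
-9.237499960589213 [0.92754931 0.02204129 0.162     ]
```

Bay yaw is about -9.3°, the tray is out about 37 mm, and the handle is at about (0.576, 0.081). I'll turn the tool so its y lies along the pull axis, then travel above the handle.

```bash
python3 -m crank '{"dr":[[0,0,7],[0,0,7],[0,0,7],[0,0,7],[0,0,7]],"translation":[[0,0,0],[0,0,0],[0,0,0],[0,0,0],[0,0,0]],"hand":[-0.3,-0.3,-0.3,-0.3,-0.3]}'
python3 -m crank '{"dr":[[0,0,7],[0,0,7],[0,0,7],[0,0,7],[0,0,7]],"translation":[[0,0,0],[0,0,0],[0,0,0],[0,0,0],[0,0,0]],"hand":[-0.3,-0.3,-0.3,-0.3,-0.3]}'
python3 -m crank '{"dr":[[0,0,5.3],[0,0,5.3],[0,0,0],[0,0,0]],"translation":[[0,0,0],[0,0,0],[0,0,0],[0,0,0]],"hand":[-0.3,-0.3,-0.3,-0.3]}'
```

```text
t: 0.57
tcp_pos: [0.2154, 0.6396, 0.231]
eef_rot: [1.425, 2.8, -0.001]
contact_force: [0.3, 0.1, -0.4]
opening: 0.03
grip_force: 0.0
t: 0.98
tcp_pos: [0.2154, 0.6396, 0.231]
eef_rot: [2.201, 2.241, -0.001]
contact_force: [0.2, 0.3, 0.7]
opening: 0.0299
grip_force: 0.0
t: 1.32
tcp_pos: [0.2154, 0.6396, 0.2311]
eef_rot: [2.389, 2.039, -0.001]
contact_force: [-0.1, 0.5, -0.4]
opening: 0.0301
grip_force: 0.0
```

```bash
python3 -m crank '{"dr":[[0,0,0],[0,0,0],[0,0,0],[0,0,0],[0,0,0]],"translation":[[-29,26,0],[-29,26,0],[-29,26,0],[-29,26,0],[-29,26,0]],"hand":[-0.3,-0.3,-0.3,-0.3,-0.3]}'
python3 -m crank '{"dr":[[0,0,0],[0,0,0],[0,0,0],[0,0,0],[0,0,0]],"translation":[[-29,26,0],[-29,26,0],[-29,26,0],[-29,26,0],[-29,26,0]],"hand":[-0.3,-0.3,-0.3,-0.3,-0.3]}'
python3 -m crank '{"dr":[[0,0,0],[0,0,0],[0,0,0],[0,0,0],[0,0,0]],"translation":[[-29,26,0],[-29,26,0],[-29,26,0],[-29,26,0],[-29,26,0]],"hand":[-0.3,-0.3,-0.3,-0.3,-0.3]}'
python3 -m crank '{"dr":[[0,0,0],[0,0,0],[0,0,0],[0,0,0]],"translation":[[-29,26,0],[-29,26,0],[0,0,0],[0,0,0]],"hand":[-0.3,-0.3,-0.3,-0.3]}'
```

```text
t: 1.73
tcp_pos: [0.321, 0.4742, 0.2312]
eef_rot: [2.388, 2.041, 0.0]
contact_force: [1.5, 0.7, 0.3]
opening: 0.0301
grip_force: 0.0
t: 2.15
tcp_pos: [0.4262, 0.3101, 0.2315]
eef_rot: [2.389, 2.041, 0.001]
contact_force: [0.8, 0.3, 0.1]
opening: 0.0298
grip_force: 0.0
t: 2.57
tcp_pos: [0.5314, 0.146, 0.2315]
eef_rot: [2.389, 2.04, 0.001]
contact_force: [-0.1, 1.3, 0.8]
opening: 0.0301
grip_force: 0.0
t: 2.9
tcp_pos: [0.5734, 0.0806, 0.2308]
eef_rot: [-2.392, -2.036, 0.001]
contact_force: [-0.3, 0.1, 0.8]
opening: 0.03
grip_force: 0.0
```

```bash
python3 -m crank '{"dr":[[0,0,0],[0,0,0],[0,0,0],[0,0,0],[0,0,0]],"translation":[[0,2.5,25],[0,0,25],[0,0,25],[0,0,15],[0,0,0]],"hand":[-0.3,-0.3,-0.3,-0.3,-0.3]}'
python3 -m crank '{"dr":[[0,0,0],[0,0,0],[0,0,0],[0,0,0],[0,0,0]],"translation":[[0,0,8],[0,0,8],[0,0,8],[0,0,8],[0,0,0]],"hand":[-0.3,-0.3,-0.3,-0.3,-0.3]}'
python3 -c "
from h import *
im=robot.camera('side')[:,:,::-1][120:260,180:380];cv2.imwrite('pics/s1.png',cv2.resize(im,(800,560),interpolation=cv2.INTER_CUBIC))"
```

```text
t: 3.32
tcp_pos: [0.5734, 0.0828, 0.1378]
eef_rot: [-2.387, -2.038, 0.006]
contact_force: [-1.3, 0.4, 0.5]
opening: 0.0297
grip_force: 0.0
t: 3.73
tcp_pos: [0.5786, 0.0819, 0.1139]
eef_rot: [2.387, 2.032, 0.012]
contact_force: [2.1, -2.5, 28.4]
opening: 0.0299
grip_force: 9.1
```

View pics/s1.png

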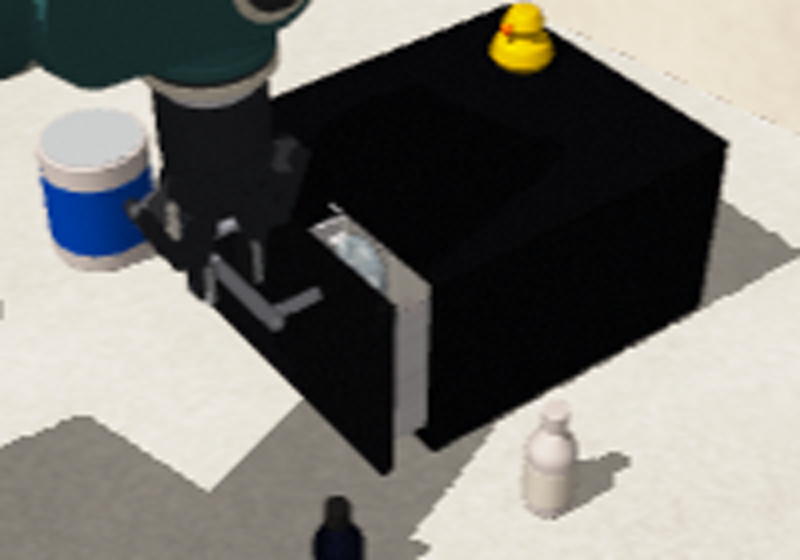

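The fingers straddle the bar, with its end and right post visible at about (275,310). Something is bearing with 28 N though, probably the finger linkage on the panel's top edge. I'll back up a little and close.

```bash
python3 -m crank '{"dr":[[0,0,0],[0,0,0],[0,0,0]],"translation":[[0,0,-8],[0,-2,-4],[0,0,0]],"hand":[-0.3,-0.3,-0.3]}' 30
python3 -m crank '{"dr":[[0,0,0],[0,0,0],[0,0,0],[0,0,0],[0,0,0]],"translation":[[0,0,0],[0,0,0],[0,0,0],[0,0,0],[0,0,0]],"hand":[-1,-1,-1,-1,-1]}' 30
```

```text
t: 4.03
tcp_pos: [0.5734, 0.0824, 0.1222]
eef_rot: [2.392, 2.036, 0.001]
contact_force: [-0.6, 0.3, 0.1]
opening: 0.03
grip_force: 0.0
t: 4.45
tcp_pos: [0.5733, 0.0823, 0.1212]
eef_rot: [-2.393, -2.036, -0.0]
contact_force: [0.8, -0.2, 3.2]
opening: 0.0105
grip_force: 29.4
```

Gripped on the bar near the tips, which is enough for 2 N of tray friction. Pulling.

```bash
for i in 1; do python3 -m crank '{"dr":[[0,0,0],[0,0,0],[0,0,0],[0,0,0],[0,0,0]],"translation":[[0,-5,0],[0,-10,0],[0,-10,0],[0,-10,0],[0,-10,0]],"hand":[-1,-1,-1,-1,-1]}'
python3 -m crank '{"dr":[[0,0,0],[0,0,0],[0,0,0],[0,0,0],[0,0,0]],"translation":[[0,-10,0],[0,-10,0],[0,-10,0],[0,-10,0],[0,-10,0]],"hand":[-1,-1,-1,-1,-1]}'
python3 -m crank '{"dr":[[0,0,0],[0,0,0],[0,0,0],[0,0,0],[0,0,0]],"translation":[[0,-10,0],[0,-8,0],[0,-5,0],[0,0,0],[0,0,0]],"hand":[-1,-1,-1,-1,-1]}'; done
```

```text
t: 4.87
tcp_pos: [0.5278, 0.0898, 0.1212]
eef_rot: [-2.392, -2.036, -0.0]
contact_force: [3.0, 4.9, 2.3]
opening: 0.0103
grip_force: 29.9
t: 5.28
tcp_pos: [0.4784, 0.098, 0.1212]
eef_rot: [-2.392, -2.036, -0.001]
contact_force: [4.3, 6.0, 1.1]
opening: 0.0101
grip_force: 29.8
t: 5.7
tcp_pos: [0.4555, 0.1018, 0.1211]
eef_rot: [-2.391, -2.036, -0.0]
contact_force: [-1.5, 7.8, 3.7]
opening: 0.0103
grip_force: 30.0
```

```bash
python3 -m crank '{"dr":[[0,0,0],[0,0,0],[0,0,0],[0,0,0]],"translation":[[0,-3,0],[0,-3,0],[0,0,0],[0,0,0]],"hand":[-1,-1,-1,-1]}'
python3 -m crank '{"dr":[[0,0,0],[0,0,0],[0,0,0],[0,0,0]],"translation":[[0,-3,0],[0,-2,0],[0,0,0],[0,0,0]],"hand":[-1,-1,-1,-1]}'
python3 -c "
from h import *
im=robot.camera('top')[:,:,::-1][130:280,150:350];cv2.imwrite('pics/t2.png',np.clip(cv2.resize(im,(800,600),interpolation=cv2.INTER_CUBIC)*1.5,0,255).astype('uint8'))"
```

```text
t: 6.03
tcp_pos: [0.4498, 0.1028, 0.1212]
eef_rot: [-2.391, -2.036, -0.001]
contact_force: [-0.9, 6.9, 2.8]
opening: 0.0105
grip_force: 30.1
t: 6.37
tcp_pos: [0.449, 0.1028, 0.1215]
eef_rot: [2.388, 2.031, 0.013]
contact_force: [47.9, 2.6, -19.9]
opening: 0.0105
grip_force: 29.6
```

View pics/t2.png

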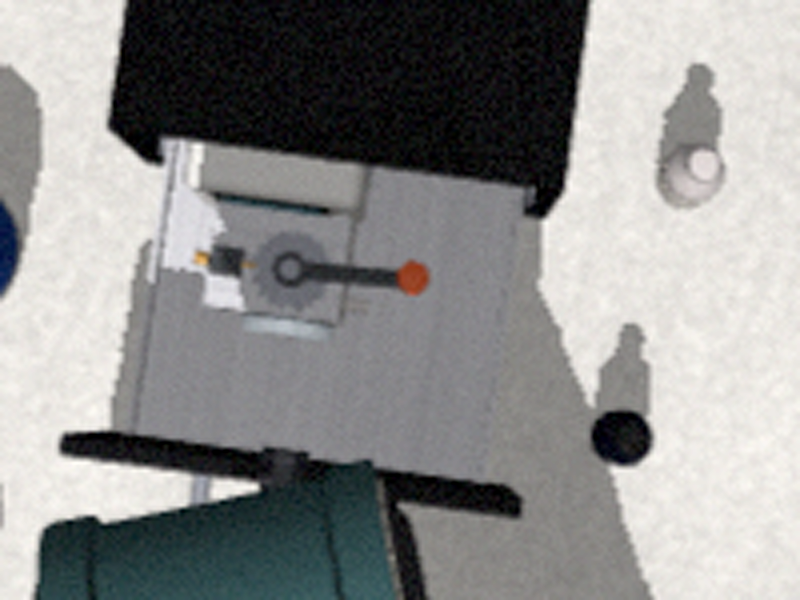

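The tray is at its stop (48 N on the bar). The knob is at crop (412,278) and the axis ring at (290,269).

```bash
python3 -m crank '{"dr":[[0,0,0],[0,0,0],[0,0,0]],"translation":[[0,3,0],[0,1.5,0],[0,0,0]],"hand":[-1,-1,-1]}'
python3 -m crank '{"dr":[[0,0,0],[0,0,0],[0,0,0],[0,0,0],[0,0,0]],"translation":[[0,0,0],[0,0,0],[0,0,-10],[0,0,-30],[0,0,-40]],"hand":[-0.4,-0.4,-0.4,-0.4,-0.4]}'
python3 - <<'E'
from h import *
f=lambda u,v,z:pz("top",(u+.5)/4-.5+150,(v+.5)/4-.5+130,z,1)
k=f(412,278,.138);a=f(290,269,.112);print("knob",k,"axis",a,np.linalg.norm((k-a)[:2]))
e=np.array([np.cos(-9.3/57.3),np.sin(-9.3/57.3)]);y=np.array([-e[1],e[0]])
A=f(110,125,.162);B=f(563,215,.162)
ax=np.array([.665,.065])-.059*e+.02*y;print("axis pred",ax)
d=(k-a)[:2];print("q",.08-np.arctan2(d@e,-(d@y)));print(robot.get_state()["joints"].round(3))
E
```

```text
t: 6.67
tcp_pos: [0.45, 0.1027, 0.1214]
eef_rot: [-2.392, -2.036, -0.001]
contact_force: [1.8, 7.1, 3.1]
opening: 0.0104
grip_force: 31.1
t: 7.08
tcp_pos: [0.4488, 0.1019, 0.2002]
eef_rot: [-2.391, -2.034, 0.007]
contact_force: [1.7, -0.1, -0.1]
opening: 0.0263
grip_force: 0.0
knob [0.60044099 0.02658621 0.138     ] axis [0.60899636 0.09502597 0.112     ] 0.06897243165100966
axis pred [0.61000724 0.09427108]
q 0.04205709398719858
[ 0.168 -0.355  1.921 -0.     1.58   0.329]
```

```bash
python3 -m crank '{"dr":[[0,0,0],[0,0,0],[0,0,0],[0,0,0],[0,0,0]],"translation":[[-10,32,-6],[-10,32,0],[-10,32,0],[-10,32,0],[-10,33.5,0]],"hand":[-0.1,-0.1,-0.1,-0.1,-0.1]}'
python3 -m crank '{"dr":[[0,0,6],[0,0,6],[0,0,6],[0,0,6],[0,0,6]],"translation":[[0,0,0],[0,0,0],[0,0,0],[0,0,0],[0,0,0]],"hand":[-0.1,-0.1,-0.1,-0.1,-0.1]}'
python3 -m crank '{"dr":[[0,0,0],[0,0,0]],"translation":[[0,0,0],[0,0,0]],"hand":[-0.1,-0.1]}'
```

```text
t: 7.5
tcp_pos: [0.6027, 0.026, 0.2079]
eef_rot: [2.393, 2.036, -0.0]
contact_force: [-0.5, 0.6, 0.0]
opening: 0.0382
grip_force: 0.0
t: 7.92
tcp_pos: [0.6015, 0.0268, 0.2078]
eef_rot: [2.842, 1.34, -0.001]
contact_force: [-0.8, -0.7, 0.1]
opening: 0.0384
grip_force: 0.0
t: 8.08
tcp_pos: [0.6016, 0.0269, 0.2077]
eef_rot: [2.836, 1.352, -0.0]
contact_force: [0.1, -0.8, 0.2]
opening: 0.0382
grip_force: 0.0
```

```bash
python3 -m crank '{"dr":[[0,0,0],[0,0,0],[0,0,0],[0,0,0],[0,0,0]],"translation":[[0,0,20],[0,0,20],[0,0,20],[0,0,14],[0,0,0]],"hand":[-0.1,-0.1,-0.1,-0.1,-0.1]}' 
python3 -m crank '{"dr":[[0,0,0],[0,0,0],[0,0,0],[0,0,0]],"translation":[[0,0,7],[0,0,7],[0,0,6],[0,0,0]],"hand":[-0.1,-0.1,-0.1,-0.1]}' 
python3 -c "
from h import *
im=robot.camera('side')[:,:,::-1][120:260,180:380];cv2.imwrite('pics/s2.png',cv2.resize(im,(800,560),interpolation=cv2.INTER_CUBIC))"
```

```text
t: 8.5
tcp_pos: [0.6005, 0.027, 0.1303]
eef_rot: [-2.835, -1.35, 0.006]
contact_force: [0.3, 0.4, -0.6]
opening: 0.0386
grip_force: 0.0
t: 8.83
tcp_pos: [0.6016, 0.027, 0.1124]
eef_rot: [-2.837, -1.348, 0.001]
contact_force: [-0.3, -0.2, -0.9]
opening: 0.0383
grip_force: 0.0
```

View pics/s2.png

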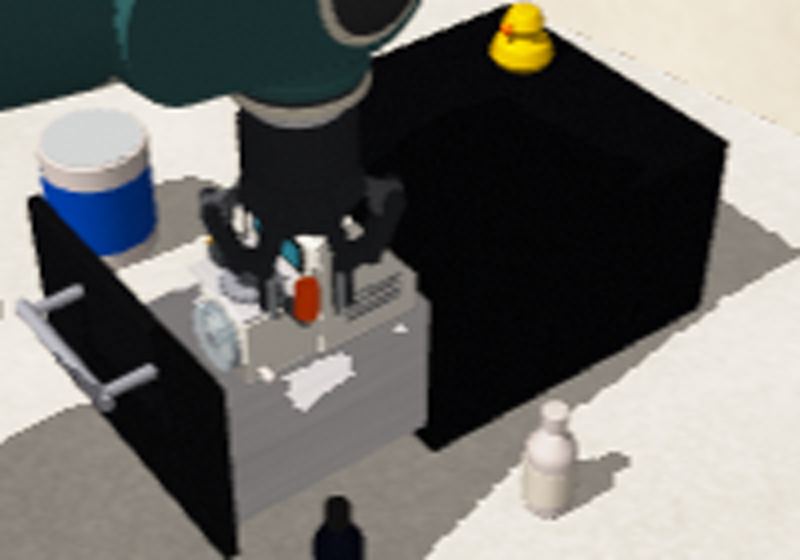

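The orange knob, at (306,298), stands between the open fingers at (270,290) and (343,290), and nothing is touching. Closing.

```bash
python3 -m crank '{"dr":[[0,0,0],[0,0,0],[0,0,0],[0,0,0],[0,0,0]],"translation":[[0,0,0],[0,0,0],[0,0,0],[0,0,0],[0,0,0]],"hand":[-1,-1,-1,-1,-1]}' 50
python3 - <<'E'
from h import *
s=robot.get_state();p=s["tcp_pos"];a=np.array([.6095,.0947]);e=np.array([np.cos(-9.3/57.3),np.sin(-9.3/57.3)]);y=np.array([-e[1],e[0]])
d=p[:2]-a;print(np.linalg.norm(d),.08-np.arctan2(d@e,-(d@y)))
# per-row chord for step dq in tool frame (lead fixed)
R=cv2.Rodrigues(s["eef_rot"])[0]
r=.07*d/np.linalg.norm(d)
for deg in(4,5,2):
    c,t=np.cos(np.radians(-deg)),np.sin(np.radians(-deg));v=np.array([[c,-t],[t,c]])@r-r
    print(deg,(R.T@np.r_[v,0]*1000).round(2))
E
```

```text
t: 9.3
tcp_pos: [0.6021, 0.0269, 0.1139]
eef_rot: [2.838, 1.347, 0.001]
contact_force: [-1.0, -1.9, 3.6]
opening: 0.0162
grip_force: 48.9
0.06819650291034318 0.026875516526355635
4 [-2.51 -4.19 -0.  ]
5 [-3.09 -5.26 -0.01]
2 [-1.29 -2.07 -0.  ]
```

```bash
cat > q.py <<'E'
from h import *
s=robot.get_state();p=s["tcp_pos"];a=np.array([.6095,.0947]);e=np.array([np.cos(-9.3/57.3),np.sin(-9.3/57.3)]);y=np.array([-e[1],e[0]])
d=p[:2]-a;r=np.linalg.norm(d);u=d/r;R=cv2.Rodrigues(s["eef_rot"])[0];ta=np.array([u[1],-u[0]]);F=s["contact_force"][:2]
print("r",r.round(4),"q",(.08-np.arctan2(d@e,-(d@y))).round(3),"Ft",(F@ta).round(1),"Fr",(F@u).round(1),"yawtool-lever",np.degrees(np.arctan2(R[1,1],R[0,1])-np.arctan2(u[1],u[0])).round(1),"open",s["opening"],"to r=.07 (tool mm)",(R.T@np.r_[(.07-r)*u,0]*1e3).round(1))
E
python3 q.py
python3 -m crank '{"dr":[[0,0,4],[0,0,4],[0,0,4],[0,0,0]],"translation":[[-2.5,-4.2,0],[-2.5,-4.2,0],[-2.5,-4.2,0],[0,0,0]],"hand":[-1,-1,-1,-1]}'; python3 q.py
python3 -m crank '{"dr":[[0,0,4],[0,0,4],[0,0,0]],"translation":[[-2.5,-4.2,0],[-2.5,-4.2,0],[0,0,0]],"hand":[-1,-1,-1]}'; python3 q.py
```

```text
r 0.0682 q 0.027 Ft 0.8 Fr 2.0 yawtool-lever 57.0 open 0.016154107469073597 to r=.07 (tool mm) [-1.5  1.   0. ]
t: 9.63
tcp_pos: [0.5874, 0.0302, 0.1139]
eef_rot: [2.965, 1.038, 0.001]
contact_force: [0.8, -1.2, 4.7]
opening: 0.0164
grip_force: 49.0
r 0.0682 q 0.248 Ft -1.1 Fr 0.9 yawtool-lever 57.5 open 0.01638853664495515 to r=.07 (tool mm) [-1.5  1.  -0. ]
t: 9.88
tcp_pos: [0.5787, 0.0337, 0.1139]
eef_rot: [3.029, 0.832, 0.002]
contact_force: [-0.2, -3.7, 4.2]
opening: 0.0166
grip_force: 49.4
r 0.0683 q 0.385 Ft -1.5 Fr 3.4 yawtool-lever 57.5 open 0.016550201497229654 to r=.07 (tool mm) [-1.4  0.9 -0. ]
```

```bash
python3 -m crank '{"dr":[[0,0,2],[0,0,0]],"translation":[[-1.25,-2.1,0],[0,0,0]],"hand":[-1,-1]}' >/dev/null; python3 q.py
python3 -m crank '{"dr":[[0,0,2],[0,0,0]],"translation":[[-1.25,-2.1,0],[0,0,0]],"hand":[-1,-1]}'>/dev/null; python3 q.py
python3 -m crank '{"dr":[[0,0,2],[0,0,0]],"translation":[[-1.25,-2.1,0],[0,0,0]],"hand":[-1,-1]}'>/dev/null; python3 q.py
python3 -m crank '{"dr":[[0,0,2],[0,0,0]],"translation":[[-1.25,-2.1,0],[0,0,0]],"hand":[-1,-1]}'>/dev/null; python3 q.py
python3 -m crank '{"dr":[[0,0,2],[0,0,0]],"translation":[[-1.25,-2.1,0],[0,0,0]],"hand":[-1,-1]}'>/dev/null; python3 q.py
```

```text
r 0.0682 q 0.418 Ft -0.8 Fr 2.0 yawtool-lever 57.6 open 0.01617398196677643 to r=.07 (tool mm) [-1.5  1.  -0. ]
r 0.0682 q 0.453 Ft -2.1 Fr 2.3 yawtool-lever 57.6 open 0.01620986176656891 to r=.07 (tool mm) [-1.5  1.  -0. ]
r 0.0682 q 0.492 Ft -0.0 Fr 2.8 yawtool-lever 57.8 open 0.016168541751652176 to r=.07 (tool mm) [-1.5  1.  -0. ]
r 0.0682 q 0.529 Ft 0.0 Fr 3.4 yawtool-lever 57.9 open 0.016301732328114108 to r=.07 (tool mm) [-1.5  1.  -0. ]
r 0.0682 q 0.563 Ft -2.2 Fr 2.9 yawtool-lever 57.9 open 0.01613207513306512 to r=.07 (tool mm) [-1.5  1.   0. ]
```

```bash
python3 -m crank '{"dr":[[0,0,4],[0,0,0],[0,0,0]],"translation":[[-2.5,-4.2,0],[0,0,0],[0,0,0]],"hand":[-1,-1,-1]}' >/dev/null; python3 q.py
python3 -m crank '{"dr":[[0,0,4],[0,0,0],[0,0,0]],"translation":[[-2.5,-4.2,0],[0,0,0],[0,0,0]],"hand":[-1,-1,-1]}'>/dev/null; python3 q.py
python3 -m crank '{"dr":[[0,0,2],[0,0,0]],"translation":[[-1.25,-2.1,0],[0,0,0]],"hand":[-1,-1]}'>/dev/null; python3 q.py
python3 -m crank '{"dr":[[0,0,2],[0,0,0]],"translation":[[-1.25,-2.1,0],[0,0,0]],"hand":[-1,-1]}'>/dev/null; python3 q.py
python3 -m crank '{"dr":[[0,0,2],[0,0,0]],"translation":[[-1.25,-2.1,0],[0,0,0]],"hand":[-1,-1]}'>/dev/null; python3 q.py
python3 -m crank '{"dr":[[0,0,2],[0,0,0]],"translation":[[-1.25,-2.1,0],[0,0,0]],"hand":[-1,-1]}'>/dev/null; python3 q.py
python3 -m crank '{"dr":[[0,0,2],[0,0,0]],"translation":[[-1.25,-2.1,0],[0,0,0]],"hand":[-1,-1]}'>/dev/null; python3 q.py
python3 -c "
from h import *
im=robot.camera('side')[:,:,::-1][150:230,200:314];cv2.imwrite('pics/s3.png',cv2.resize(im,(798,560),interpolation=cv2.INTER_CUBIC))"
```

```text
r 0.0683 q 0.633 Ft -1.8 Fr 4.1 yawtool-lever 58.0 open 0.016249166789152312 to r=.07 (tool mm) [-1.5  0.9  0. ]
r 0.0684 q 0.704 Ft -3.4 Fr 2.6 yawtool-lever 58.1 open 0.016096166677204905 to r=.07 (tool mm) [-1.4  0.9  0. ]
r 0.0684 q 0.736 Ft -5.5 Fr 4.1 yawtool-lever 57.8 open 0.01617328088907474 to r=.07 (tool mm) [-1.4  0.9 -0. ]
r 0.0682 q 0.774 Ft -1.0 Fr 3.0 yawtool-lever 58.0 open 0.016425348775342616 to r=.07 (tool mm) [-1.5  0.9 -0. ]
r 0.0683 q 0.809 Ft -3.8 Fr 3.4 yawtool-lever 58.0 open 0.016111888267184505 to r=.07 (tool mm) [-1.4  0.9 -0. ]
r 0.0682 q 0.85 Ft -1.0 Fr 2.6 yawtool-lever 58.3 open 0.01604493060297798 to r=.07 (tool mm) [-1.5  0.9 -0. ]
r 0.0683 q 0.886 Ft -2.4 Fr 3.5 yawtool-lever 58.4 open 0.01675186118064237 to r=.07 (tool mm) [-1.5  0.9  0. ]
```

View pics/s3.png

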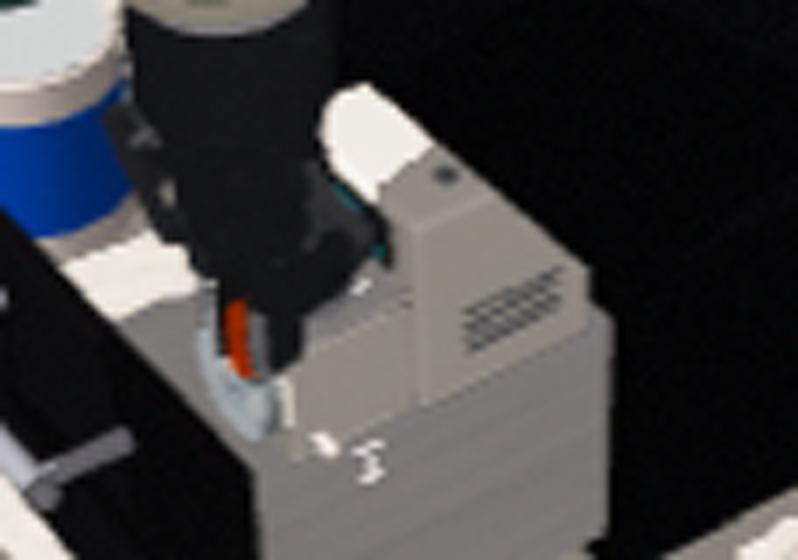

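The knob, at (238,340), is firmly between the fingers and coming round to the front. I'll continue towards 1.29.

```bash
python3 -m crank '{"dr":[[0,0,4],[0,0,4],[0,0,0],[0,0,0]],"translation":[[-2.5,-4.2,0],[-2.5,-4.2,0],[0,0,0],[0,0,0]],"hand":[-1,-1,-1,-1]}' >/dev/null; python3 q.py
for i in 1; do python3 -m crank '{"dr":[[0,0,2],[0,0,0]],"translation":[[-1.25,-2.1,0],[0,0,0]],"hand":[-1,-1]}'>/dev/null; python3 q.py
python3 -m crank '{"dr":[[0,0,2],[0,0,0]],"translation":[[-1.25,-2.1,0],[0,0,0]],"hand":[-1,-1]}'>/dev/null; python3 q.py
python3 -m crank '{"dr":[[0,0,2],[0,0,0]],"translation":[[-1.25,-2.1,0],[0,0,0]],"hand":[-1,-1]}'>/dev/null; python3 q.py
python3 -m crank '{"dr":[[0,0,2],[0,0,0]],"translation":[[-1.25,-2.1,0],[0,0,0]],"hand":[-1,-1]}'>/dev/null; python3 q.py
python3 -m crank '{"dr":[[0,0,2],[0,0,0]],"translation":[[-1.25,-2.1,0],[0,0,0]],"hand":[-1,-1]}'>/dev/null; python3 q.py
python3 -m crank '{"dr":[[0,0,2],[0,0,0],[0,0,0]],"translation":[[-1.25,-2.1,0],[0,0,0],[0,0,0]],"hand":[-1,-1,-1]}'>/dev/null; python3 q.py; done
```

```text
r 0.0684 q 1.027 Ft -4.4 Fr 3.4 yawtool-lever 58.6 open 0.016317497787542764 to r=.07 (tool mm) [-1.3  0.8 -0. ]
r 0.0684 q 1.06 Ft -4.9 Fr 3.8 yawtool-lever 58.4 open 0.016028459931509052 to r=.07 (tool mm) [-1.3  0.8 -0. ]
r 0.0685 q 1.094 Ft -6.6 Fr 3.2 yawtool-lever 58.3 open 0.01622364494314627 to r=.07 (tool mm) [-1.3  0.8 -0. ]
r 0.0684 q 1.132 Ft -2.6 Fr 1.2 yawtool-lever 58.5 open 0.016320665064041555 to r=.07 (tool mm) [-1.4  0.8 -0. ]
r 0.0685 q 1.166 Ft -5.2 Fr 1.6 yawtool-lever 58.4 open 0.016514705820533424 to r=.07 (tool mm) [-1.3  0.8 -0. ]
r 0.0684 q 1.208 Ft -2.3 Fr 1.6 yawtool-lever 58.8 open 0.01645669099292312 to r=.07 (tool mm) [-1.4  0.8 -0. ]
r 0.0684 q 1.242 Ft -3.2 Fr 1.0 yawtool-lever 58.9 open 0.01613995379588101 to r=.07 (tool mm) [-1.4  0.8 -0. ]
```

```bash
python3 -m crank '{"dr":[[0,0,2.9],[0,0,0],[0,0,0],[0,0,0],[0,0,0]],"translation":[[-1.8,-3,0],[0,0,0],[0,0,0],[0,0,0],[0,0,0]],"hand":[-1,-1,-1,-1,-1]}'; python3 q.py
python3 -c "
from h import *
im=robot.camera('side')[:,:,::-1][150:230,200:314];t=robot.camera('top')[:,:,::-1][150:250,160:300]
cv2.imwrite('pics/f.png',np.hstack([cv2.resize(im,(400,281),interpolation=2),cv2.resize(t,(393,281),interpolation=2)]))
for i in range(6):
  robot.camera('top');s=robot.get_state();print(s['contact_force'].round(1),s['tcp_pos'].round(4))"; python3 q.py
```

```text
t: 13.93
tcp_pos: [0.5424, 0.0813, 0.1138]
eef_rot: [3.094, -0.542, 0.001]
contact_force: [-0.5, -3.4, 7.6]
opening: 0.0162
grip_force: 50.0
r 0.0685 q 1.292 Ft -3.3 Fr 1.2 yawtool-lever 58.9 open 0.016157704693708568 to r=.07 (tool mm) [-1.3  0.8 -0. ]
[-0.7 -3.4  7.3] [0.5423 0.0813 0.1138]
[-0.4 -3.3  7.2] [0.5424 0.0813 0.1138]
[-0.1 -4.2  7.5] [0.5424 0.0813 0.1138]
[-0.  -2.5  6.4] [0.5423 0.0813 0.1138]
[-0.5 -2.9  6.7] [0.5424 0.0813 0.1138]
[ 0.1 -3.1  7.2] [0.5423 0.0813 0.1138]
r 0.0685 q 1.292 Ft -3.0 Fr 0.5 yawtool-lever 58.8 open 0.01608516290820278 to r=.07 (tool mm) [-1.3  0.8 -0. ]
```

View pics/f.png

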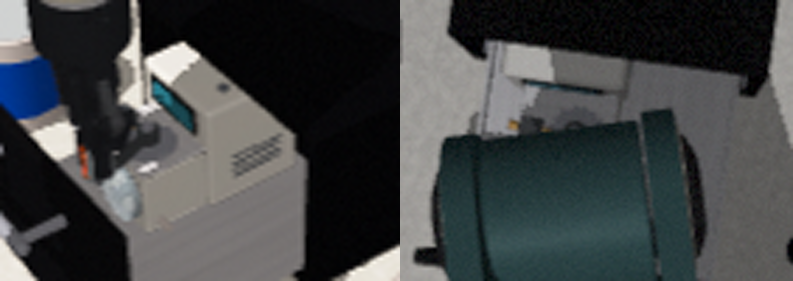

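The tray is out and the knob is held just past the front-right. I'll ease back about 0.02 rad to centre in the window and compare the static force.

```bash
python3 -m crank '{"dr":[[0,0,-1.4],[0,0,0],[0,0,0],[0,0,0],[0,0,0]],"translation":[[0.9,1.4,0],[0,0,0],[0,0,0],[0,0,0],[0,0,0]],"hand":[-1,-1,-1,-1,-1]}'; python3 q.py
python3 -c "
from h import *
F=[]
for i in range(6):
  robot.camera('top');s=robot.get_state();F.append(s['contact_force'])
print(np.mean(F,0).round(2),np.abs(s['dq']).max())"; python3 q.py
```

```text
t: 14.75
tcp_pos: [0.5427, 0.0796, 0.1138]
eef_rot: [3.1, -0.504, 0.001]
contact_force: [-0.3, -4.0, 7.1]
opening: 0.0167
grip_force: 50.0
r 0.0684 q 1.266 Ft -3.8 Fr 1.2 yawtool-lever 58.8 open 0.016730312452296222 to r=.07 (tool mm) [-1.3  0.8 -0. ]
[-0.3  -4.64  6.97] 0.0016546947637140473
r 0.0684 q 1.266 Ft -4.1 Fr 1.4 yawtool-lever 58.8 open 0.01632208898609488 to r=.07 (tool mm) [-1.3  0.8 -0. ]
```

```bash
cat > m.py <<'E'
from h import *
a=np.array([.6095,.0947]);L=[]
for i in range(8):
  robot.camera('side');s=robot.get_state();d=s['tcp_pos'][:2]-a;F=s['contact_force'];L.append([-(d[0]*F[1]-d[1]*F[0]),-s['wrist_torque'][2],*F,*s['wrist_torque'][:2]])
print("clockwise Nm from force, Mz, F, Mxy",np.mean(L,0).round(3),np.std(L,0).round(3)[:2])
E
python3 m.py; python3 q.py
python3 -m crank '{"dr":[[0,0,1.4],[0,0,0],[0,0,0],[0,0,0],[0,0,0]],"translation":[[-0.9,-1.4,0],[0,0,0],[0,0,0],[0,0,0],[0,0,0]],"hand":[-1,-1,-1,-1,-1]}'>/dev/null; python3 m.py;python3 q.py
python3 -m crank '{"dr":[[0,0,1.4],[0,0,0],[0,0,0],[0,0,0],[0,0,0]],"translation":[[-0.9,-1.4,0],[0,0,0],[0,0,0],[0,0,0],[0,0,0]],"hand":[-1,-1,-1,-1,-1]}'>/dev/null; python3 m.py;python3 q.py
```

```text
clockwise Nm from force, Mz, F, Mxy [-0.297  0.236 -0.454 -4.549  6.89  -0.697  0.042] [0.02  0.017]
r 0.0684 q 1.266 Ft -4.6 Fr 1.3 yawtool-lever 58.8 open 0.01650293483276649 to r=.07 (tool mm) [-1.3  0.8 -0. ]
clockwise Nm from force, Mz, F, Mxy [-0.253  0.28  -0.024 -3.771  6.674 -0.616 -0.028] [0.03  0.025]
r 0.0685 q 1.29 Ft -3.6 Fr 1.0 yawtool-lever 58.8 open 0.016471796754511808 to r=.07 (tool mm) [-1.3  0.8 -0. ]
clockwise Nm from force, Mz, F, Mxy [-0.287  0.276  0.511 -4.158  6.313 -0.68  -0.09 ] [0.027 0.024]
r 0.0685 q 1.314 Ft -4.6 Fr -0.2 yawtool-lever 58.8 open 0.01636840572771252 to r=.07 (tool mm) [-1.3  0.8 -0. ]
```

The net moment about the lever axis is about zero here, so the pawl has dropped and the lever is in the valley behind the third tooth. I'll ease back to 1.29 and hand in.

```bash
python3 -m crank '{"dr":[[0,0,-1.6],[0,0,0],[0,0,0],[0,0,0],[0,0,0]],"translation":[[1,1.6,0],[0,0,0],[0,0,0],[0,0,0],[0,0,0]],"hand":[-1,-1,-1,-1,-1]}'; python3 m.py;python3 q.py
python3 -c "
from station import robot
print(robot.job_done())"
```

```text
t: 17.5
tcp_pos: [0.5424, 0.081, 0.1138]
eef_rot: [3.095, -0.537, 0.001]
contact_force: [1.5, -5.1, 6.7]
opening: 0.0163
grip_force: 49.9
clockwise Nm from force, Mz, F, Mxy [-0.312  0.219  0.653 -4.512  6.329 -0.702 -0.137] [0.032 0.033]
r 0.0685 q 1.287 Ft -4.7 Fr -0.2 yawtool-lever 58.8 open 0.016306533699444174 to r=.07 (tool mm) [-1.3  0.8 -0. ]
the job is handed in; nothing more can be done
None
```

I've handed the job in: the tray is pulled out to its stop and the gripper is still holding the lever at about 1.29 rad, just past the third click by my estimate. I had no direct click reading: the angle comes from the arm's position and the near-zero turning force on the lever. The judging gave no verdict.

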